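# Clear the terminal offcuts from a crimping bench plate

### The arm

A 7-joint arm with a two-finger parallel gripper is mounted at the origin on the work surface. World frame = base frame: x ahead of the robot, y to its left, z up, the work surface at z = 0. Lengths are in m, angles in rad, forces in N, time in s.
With the tool pointing down it reaches from about 0.4 to 0.925 m from the base axis. Payload 5.6 kg.
Tool frame: the origin (TCP) lies at the very end of the fingers, on their centre line; the grasp point (between the pads) lies 19 mm behind it; z points along the fingers, y is the line along which they close (so a half turn about z gives the same grasp; the last joint's range is limited). The gripper opens to 85 mm and grips with 20 to 120 N. Pads are 22 mm wide; open, the fingers measure 114 mm over their backs; the gripper's body (76 mm by 85 mm) begins 54 mm behind the grasp point. The pads swing forward as they close: fully open they stand 13 mm farther back than shut.
Start: joints at [1.286, 0.468, -0.012, 1.603, 0.006, 1.071, -0.056], TCP at [0.156, -0.631, 0.194] pointing down, gripper open.
Joint ranges: [-2.53, 2.53], [-0.31, 2.02], [-1.57, 1.55], [0.28, 2.44], [-1.29, 4.43], [0.15, 1.84], [-2.92, 2.92]. Speed limits (rad/s): [2.57, 2.57, 3.14, 3.14, 3.14, 3.14, 3.14].

### API

Orientations are given as a rotation vector (axis times angle).
In Python, from cell import telemetry, camera, order gives the robot as it stands.
- The arm moves only by the tool play_rows, never from a script. Its argument "increments" is a list of rows, each a list of 5 numbers: the shift along the world's x, y, z in m, then the turn about the world's z in degrees, then the closure, from -1 (fully open) to 1 (shut). In form: [[x, y, z, spin, jaw], ...]. A call has 1 to 12 rows; each row is the pose to reach, as a shift and turn from the pose commanded when the call began; what a row does not reach only later rows make up. A row lasts 1/8 s, in which the tool goes at most 62.5 mm and 10.7 degrees, less where a joint would pass 70% of its speed; a pose out of reach is approached as far as the arm can. A call with a gripper value outside its range is refused whole. The fingers move at their own pace and stop on an object; "squeeze" is the grip in N (left out, the last holds). Time passes only in rows, so rows that repeat a pose let the fingers close. It gives the time, the measured TCP pose, the force, the opening and the grip force at its end, in the units of the state.
- telemetry.read_state(): the state, without advancing time (a new reading comes with each control period).
- camera(name): name is "scene" or "top" or "wrist"; returns a dict with "color" (420x560x3 uint8, red, green, blue), "range_z" (420x560 float32, m along the optical axis (not along the pixel's ray), 0 where there is no reading), "camera_matrix" (3x3 intrinsics, pixels), "camera_from_world" (4x4, takes a point from world to camera coordinates); the wrist camera has in their place "mount" (4x4, takes a point from camera to tool coordinates, whose origin is the TCP and whose axes are the flange's). Camera axes: x right, y down, z forward; pixel columns grow to the right and rows downward; lengths in m; the calibration is good to about 2 mm. A picture is of the moment at which its call begins: read the wrist's pose just before it.
- order.hand_in(): hands the job in; it is judged then, once.
The state is a dict: "clock": time; "joints": joint angles; "joint_vel": joint speeds; "joint_efforts": joint torques, N m; "position": TCP position; "tool_rot": TCP orientation; "wrist_force": force on the tool from outside, world axes, zero at the start; "ft_torque": the same for the moment, N m; "opening": finger opening in m; "finger_force": force on a finger pad.
Only numpy, scipy, OpenCV 4.12 (cv2) and the standard library are available. Lean on these libraries where they do the work, as an engineer would, in place of code of your own. Each camera call takes 0.05 s, during which the arm holds its last target. There are 200 camera calls.

### The job

Push the yellow catch tray in under the overhanging open lip of the blue plate, square and centred on it and with the black grip lug outwards, and leave it there on the bench. Then take the scraper block and use it to wipe all five brass offcuts off the plate into the tray, without touching the offcuts with the gripper. Finally stand the scraper flat on the bench midway between the cardboard terminal reel and the green oil can; leave the reel, the can and the blue connector bin where they are.

Things in the scene. Friction and masses are not known exactly. Their poses are not given: they have to be found in the camera images.
- plate: Fixed blue plate on a grey pedestal, 150 (x) by 220 (y) mm, top 45 mm above the bench. Origin: centre of its underside, on the bench. Dark rails stand 9 mm above the top along both long sides (inner faces x = +-68 mm) and the closed end (inner face y = -104 mm). The +y end is open: a lip 6 mm thick (underside at 39 mm) that overhangs the pedestal by 35 mm.
- plate_lip (a point): Point on the bench directly below the middle of the plate's open lip edge (plate frame 0, 110, 0 mm). Axes as the plate: +y points outwards, away from the plate.
- tray: Loose yellow open tray, 170 (x) by 120 (y) by 30 mm high, walls 4 mm, 0.2 kg. Origin: centre of its underside. A black upright grip lug, 50 (x) by 24 (y) by 65 mm high, stands at its +y wall (y = 52 to 76 mm). The -y wall goes under the plate's lip.
- tray_grip (a point): Point inside the tray's lug to grip it at, tray frame (0, 64, 47) mm; close the fingers along the tray's y axis (24 mm).
- scraper: Loose scraper block on a flat aluminium foot, 34 (x) by 124 (y) by 18 mm high, with a red grip rib on top, 24 (x) by 80 (y) mm, up to 62 mm high; 0.25 kg. Origin: centre of its underside. It wipes with its long sides (+-x); the foot fits between the plate's side rails with 6 mm to spare each side.
- scraper_grip (a point): Point in the middle of the scraper's red rib, 42 mm above its underside; close the fingers along the scraper's x axis (24 mm).
- chip0: Loose brass terminal offcut, 20 by 14 by 5 mm with a copper half-barrel on top, 9 mm high in all; lies on the plate at first. Origin: centre of its underside.
- chip1: Loose brass terminal offcut, 20 by 14 by 5 mm with a copper half-barrel on top, 9 mm high in all; lies on the plate at first. Origin: centre of its underside.
- chip2: Loose brass terminal offcut, 20 by 14 by 5 mm with a copper half-barrel on top, 9 mm high in all; lies on the plate at first. Origin: centre of its underside.
- chip3: Loose brass terminal offcut, 20 by 14 by 5 mm with a copper half-barrel on top, 9 mm high in all; lies on the plate at first. Origin: centre of its underside.
- chip4: Loose brass terminal offcut, 20 by 14 by 5 mm with a copper half-barrel on top, 9 mm high in all; lies on the plate at first. Origin: centre of its underside.
- reel: Loose cardboard terminal reel (spool) standing on end, 76 mm in diameter, 60 mm high. Origin: centre of its underside. Its +y axis points roughly at the oil can. Reference and bystander.
- can: Loose oil can with a green band, 58 mm in diameter, 105 mm high, some 270 mm from the reel (centre to centre). Origin: centre of its underside. Reference and bystander.
- partbin: Loose small blue bin of black connectors, 70 by 60 by 45 mm. Origin: centre of its underside. Bystander.
Not all that is in view belongs to the job. Of the things that look like the tray, the larger one is meant.

How it is judged:
On the way, in this order (a step that is already met when the one before it is completed fails the run):
1. the tray stands on the bench, square and centred, its inner wall tucked under the plate's lip (x of tray in the frame of plate_lip between -0.015 and 0.015 m and y of tray in the frame of plate_lip between 0.02 and 0.056 m and angle between the y axis of tray and the y axis of plate, either way round below 0.12 rad and height (world z) of tray below 0.005 m and angle between tray's own z axis and vertical below 0.06 rad and linear speed of tray below 0.02 m/s), for 0.2 s.
2. the scraper is picked up (more than 30 mm above the bench) (height (world z) of scraper above 0.03 m), for 0.1 s.
3. all five offcuts are in the tray (x of chip0 in the frame of tray between -0.084 and 0.084 m and y of chip0 in the frame of tray between -0.06 and 0.06 m and z of chip0 in the frame of tray between -0.003 and 0.028 m and x of chip1 in the frame of tray between -0.084 and 0.084 m and y of chip1 in the frame of tray between -0.06 and 0.06 m and z of chip1 in the frame of tray between -0.003 and 0.028 m and x of chip2 in the frame of tray between -0.084 and 0.084 m and y of chip2 in the frame of tray between -0.06 and 0.06 m and z of chip2 in the frame of tray between -0.003 and 0.028 m and x of chip3 in the frame of tray between -0.084 and 0.084 m and y of chip3 in the frame of tray between -0.06 and 0.06 m and z of chip3 in the frame of tray between -0.003 and 0.028 m and x of chip4 in the frame of tray between -0.084 and 0.084 m and y of chip4 in the frame of tray between -0.06 and 0.06 m and z of chip4 in the frame of tray between -0.003 and 0.028 m), for 0.2 s.
At the end, for the whole second after the job is handed in: Tray on the bench under the lip: centred to 15 mm, square to 0.12 rad, inner wall 4 mm or more behind the lip edge. All offcuts in it. Scraper upright on its foot on the bench, at rest, midway between reel and can to 35 mm along and across (reel frame: y 100 to 170 mm) (all of step 1 and all of step 3 and y of scraper in the frame of reel between 0.1 and 0.17 m and x of scraper in the frame of reel between -0.035 and 0.035 m and height (world z) of scraper below 0.005 m and angle between scraper's own z axis and vertical below 0.06 rad and linear speed of scraper below 0.02 m/s); the robot touches nothing.
It fails at once if the terminal reel is moved by more than 20 mm or tipped (distance of reel from where it was at the start of the episode above 0.02 m or angle between reel's own z axis and vertical above 0.2 rad).
It fails at once if the oil can is moved by more than 20 mm or tipped (distance of can from where it was at the start of the episode above 0.02 m or angle between can's own z axis and vertical above 0.2 rad).
It fails at once if the connector bin is moved by more than 20 mm or tipped (distance of partbin from where it was at the start of the episode above 0.02 m or angle between partbin's own z axis and vertical above 0.2 rad).
It fails at once if the gripper's fingers touch an offcut (contact force between any of chip0, chip1, chip2, chip3, chip4 and the fingers above 0.3 N).
It also fails if it takes over 64 s, if anything falls off the work surface, if the arm or the gripper's body presses on something with over 40 N, if the wrist force passes 120 N, or if a joint passes its speed limit or range.

## Working session

There is one attempt and no reset: what is moved stays moved. The work goes in short steps, Python scripts to look and compute and a tool call to move; the robot and the scene stay as the last step left them, time stands still between calls to the robot, and variables do not carry over. Pictures are saved under pics/ and viewed, at most 10 in all, crops included, and the job is handed in when it is done.

Besides the shell and the picture viewer there is one more tool, called after ">>>" in YAML: its name, and indented under it one key for each argument. play_rows: Moves the arm, as the interface text tells. Its arguments: {"type":"object","properties":{"increments":{"type":"array","items":{"type":"array","items":{"type":"number"}}},"squeeze":{"type":"number"}},"required":["increments"]}

```bash
mkdir -p pics; cat > h.py <<'E'
import numpy as np, cv2
from cell import telemetry, camera, order
def cloud(c):
    K=c["camera_matrix"]; z=c["range_z"]; v,u=np.mgrid[:z.shape[0],:z.shape[1]]
    P=np.stack([(u-K[0,2])/K[0,0]*z,(v-K[1,2])/K[1,1]*z,z],-1)
    T=np.linalg.inv(c["camera_from_world"]); W=P@T[:3,:3].T+T[:3,3]; W[z<=0]=np.nan
    return W
def ray(c,u,v,h):
    K=c["camera_matrix"]; T=np.linalg.inv(c["camera_from_world"])
    d=T[:3,:3]@np.array([(u-K[0,2])/K[0,0],(v-K[1,2])/K[1,1],1]); o=T[:3,3]
    return o+d*(h-o[2])/d[2]
E
python3 - <<'E'
from h import *
for n in("scene","top"):
    c=camera(n); cv2.imwrite(f"pics/{n}0.png",cv2.resize(c["color"][:,:,::-1],(784,588)))
    np.savez(f"{n}0.npz",**c)
    print(n,np.linalg.inv(c["camera_from_world"]).round(3).tolist(),c["camera_matrix"].tolist())
s=telemetry.read_state();print(s)
E
```

```text
scene [[-0.354, 0.509, -0.785, 1.328], [0.935, 0.21, -0.286, 0.335], [0.02, -0.835, -0.55, 0.633], [0.0, 0.0, 0.0, 1.0]] [[467.2752453473996, 0.0, 277.1120251214437], [0.0, 467.2752453473996, 205.08171047566034], [0.0, 0.0, 1.0]]
top [[0.028, -0.988, 0.155, 0.323], [-1.0, -0.027, 0.007, 0.036], [-0.003, -0.155, -0.988, 1.191], [0.0, 0.0, 0.0, 1.0]] [[540.3509506318268, 0.0, 285.07940088886124], [0.0, 540.3509506318268, 203.79708727086566], [0.0, 0.0, 1.0]]
{'clock': 0.1, 'joints': array([ 1.28597755,  0.46829447, -0.01156967,  1.60353047,  0.00601831,
        1.07139143, -0.05626049]), 'joint_vel': array([-0.00048251, -0.00073367, -0.00039484, -0.00303173,  0.00062559,
       -0.00029835, -0.00059266]), 'joint_efforts': array([ 1.16055493e-03, -5.33524704e+01,  2.16743129e-02, -2.51967949e+01,
        1.15166459e-02,  4.30092565e-03,  4.26911370e-06]), 'position': array([ 0.15542772, -0.63057009,  0.19273058]), 'tool_rot': array([-3.11712255e+00, -3.78664397e-01,  5.27235389e-04]), 'wrist_force': array([-0.58578139, -0.31561936, -0.70760976]), 'ft_torque': array([ 0.0093639 , -0.02427131, -0.00422327]), 'finger_force': 0.0, 'opening': 0.08555203754662465}
```

View pics/scene0.png

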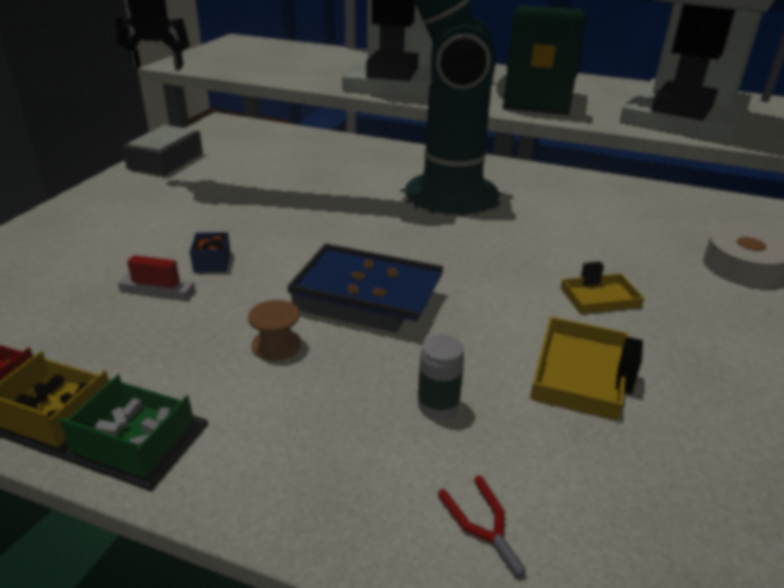

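View pics/top0.png

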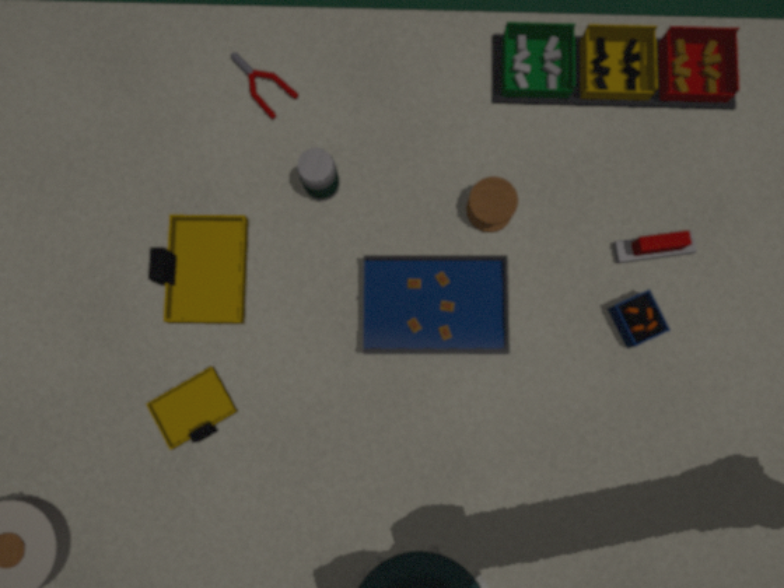

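The scene view shows the blue plate at (365,285), reel at (275,330), can at (440,372), scraper at (155,277) and bin at (210,252). In the top view they are the plate (435,304) with its open end on the left, reel (492,204), can (318,172), scraper (655,245) and bin (638,318).

Tray candidates in the top view are the large yellow one (206,270) with its lug on the left, the small yellow one (193,408), and the yellow bin in the rack (620,62). The large one with the lug fits the description. I'll confirm that by size and in a crop.

```bash
cat > m.py <<'E'
from h import *
import sys
def masks(c):
    hsv=cv2.cvtColor(c["color"],cv2.COLOR_RGB2HSV); H,S,V=[hsv[...,i].astype(int) for i in range(3)]
    return {"yellow":(abs(H-25)<7)&(S>150)&(V>60),"blue":(abs(H-110)<12)&(S>120)&(V>40),"red":((H<6)|(H>174))&(S>150)&(V>70),
      "brown":(abs(H-12)<6)&(S>80)&(V>60),"green":(abs(H-75)<20)&(S>60),"black":V<35}
def blobs(m,amin):
    n,l,st,ce=cv2.connectedComponentsWithStats(m.astype(np.uint8)); return [(l==i,st[i],ce[i]) for i in range(1,n) if st[i,4]>amin]
def rect(c,m,h):
    k,_=cv2.findContours(m.astype(np.uint8),cv2.RETR_EXTERNAL,cv2.CHAIN_APPROX_NONE)
    k=max(k,key=cv2.contourArea)[:,0]
    P=np.array([ray(c,u,v,h)[:2] for u,v in k],np.float32)*1000
    (x,y),(w,l),a=cv2.minAreaRect(P); return round(x,1),round(y,1),round(w,1),round(l,1),round(a,1)
E
python3 - <<'E'
from m import *
for n in("scene","top"):
    c=dict(np.load(n+"0.npz")); W=cloud(c); M=masks(c)
    for k,am in(("yellow",150),("blue",150),("red",60),("brown",25),("green",120),("black",60)):
        for m,st,ce in blobs(M[k],am):
            p=W[m]; p=p[~np.isnan(p[:,0])]
            if len(p)<10 or p[:,2].max()>.3 or p[:,2].min()<-.1: continue
            h=np.percentile(p[:,2],95)
            print(n,k,st[4],ce.round(0),"mean",(p.mean(0)*1000).round(0),"z5,95",(np.percentile(p[:,2],[5,95])*1000).round(0),"rect@z95",rect(c,m,h))
c=dict(np.load("top0.npz"));im=c["color"][:,:,::-1]
cv2.imwrite("pics/crop1.png",cv2.resize(np.clip(im[140:330,95:285].astype(float)*1.5,0,255).astype(np.uint8),(570,570),interpolation=cv2.INTER_CUBIC))
E
```

```text
scene yellow 710 [430. 209.] mean [306. 358.   5.] z5,95 [-1. 18.] rect@z95 (320.5, 357.8, 91.7, 118.1, 30.0)
scene yellow 2595 [414. 261.] mean [520. 348.   6.] z5,95 [ 0. 28.] rect@z95 (534.4, 348.2, 178.6, 118.3, 2.2)
scene yellow 516 [ 40. 282.] mean [ 875. -293.   30.] z5,95 [ 9. 63.] rect@z95 (891.9, -276.5, 89.5, 90.0, 1.7)
scene blue 2222 [265. 200.] mean [474.  -7.  43.] z5,95 [41. 45.] rect@z95 (473.7, -8.7, 123.6, 212.6, 1.3)
scene red 143 [108. 187.] mean [ 588. -358.   60.] z5,95 [57. 61.] rect@z95 (589.7, -355.9, 19.7, 74.2, 9.8)
scene red 482 [341. 365.] mean [836. 270.  12.] z5,95 [ 9. 14.] rect@z95 (836.6, 268.4, 80.2, 57.8, 44.9)
scene brown 133 [537. 174.] mean [101. 599.  50.] z5,95 [48. 52.] rect@z95 (104.5, 598.0, 44.7, 46.8, 86.6)
scene brown 600 [195. 225.] mean [642. -97.  58.] z5,95 [56. 60.] rect@z95 (642.5, -95.5, 70.6, 72.6, 28.7)
scene brown 59 [183. 246.] mean [ 657. -124.    4.] z5,95 [3. 6.] rect@z95 (660.5, -121.7, 52.2, 10.6, 30.1)
scene green 3177 [388.  40.] mean [-635.   75.  161.] z5,95 [ 31. 282.] rect@z95 (-252.4, 119.9, 948.2, 184.6, 6.7)
sce
[... 4486 characters left out ...]
14.] z5,95 [ 5. 28.] rect@z95 (820.4, -202.3, 41.2, 16.1, 81.5)
top black 123 [230. 136.] mean [648. 169.  45.] z5,95 [25. 66.] rect@z95 (643.4, 166.9, 22.7, 48.4, 12.2)
top black 394 [116. 190.] mean [521. 407.  55.] z5,95 [22. 68.] rect@z95 (518.8, 402.8, 51.6, 36.4, 1.6)
top black 470 [458. 226.] mean [ 466. -329.   33.] z5,95 [23. 46.] rect@z95 (463.3, -325.8, 60.6, 50.6, 25.5)
top black 106 [443. 234.] mean [ 451. -301.   18.] z5,95 [ 4. 31.] rect@z95 (450.4, -297.1, 62.5, 9.8, 26.0)
top black 128 [144. 308.] mean [274. 332.  43.] z5,95 [33. 48.] rect@z95 (274.6, 330.1, 15.8, 36.4, 31.5)
top black 1554 [299. 409.] mean [77.  4. 16.] z5,95 [ 8. 38.] rect@z95 (86.2, 7.4, 48.7, 164.7, 1.6)
```

View pics/crop1.png

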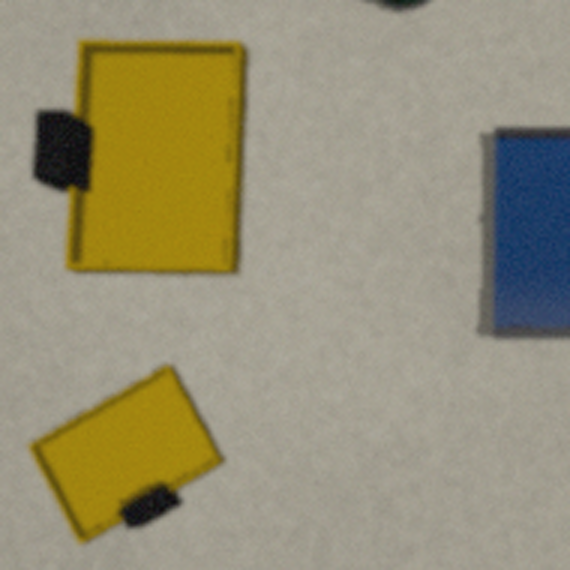

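The crop shows the large tray with its lug at (155,155) and the small one at (130,455). The measured footprints are 169×123 mm and 80×114 mm, so the large tray is the one meant. It stands close to square with the plate. I'll move out along an arc and look with the wrist camera on the way.

>>> play_rows:
  increments:
    - [0.043, 0.035, 0.015, 5, -1]
    - [0.087, 0.07, 0.03, 10, -1]
    - [0.13, 0.105, 0.045, 15, -1]
    - [0.173, 0.14, 0.06, 15, -1]
    - [0.217, 0.175, 0.075, 15, -1]
    - [0.26, 0.21, 0.09, 15, -1]
    - [0.303, 0.245, 0.105, 15, -1]
    - [0.345, 0.27, 0.12, 15, -1]
    - [0.345, 0.27, 0.12, 15, -1]
    - [0.345, 0.27, 0.12, 15, -1]

```text
clock: 1.35
position: [0.4998, -0.3615, 0.3128]
tool_rot: [-3.042, -0.782, 0.002]
wrist_force: [-1.0, 0.2, -0.2]
opening: 0.0854
finger_force: 0.0
```

```bash
cat >> h.py <<'E'
from scipy.spatial.transform import Rotation as Ro
def wrist(save=None):
    s=telemetry.read_state(); c=camera("wrist")
    T=np.eye(4);T[:3,:3]=Ro.from_rotvec(s["tool_rot"]).as_matrix();T[:3,3]=s["position"]
    c["camera_from_world"]=np.linalg.inv(T@c["mount"])
    if save: np.savez(save+".npz",**c); cv2.imwrite(f"pics/{save}.png",c["color"][:,:,::-1])
    return c,s
E
python3 - <<'E'
from m import *
c,s=wrist("w1"); print(s["position"],s["tool_rot"],s["joints"].round(2),s["clock"]);print(np.linalg.inv(c["camera_from_world"]).round(3),c["mount"].round(3).tolist(),c["camera_matrix"])
W=cloud(c)
for k in("red","blue","yellow"):
  for m,st,ce in blobs(masks(c)[k],150):
    z=np.nanpercentile(W[m][:,2],[5,50,95]); print(k,st,ce.round(),(z*1000).round(),rect(c,m,z[1]))
E
```

```text
[ 0.49975831 -0.36152286  0.31283527] [-3.04226180e+00 -7.81884993e-01  2.49925331e-03] [ 0.75  0.34 -0.24  1.53  0.08  1.29 -0.56] 1.35
[[ 0.481 -0.832 -0.276  0.571]
 [-0.877 -0.456 -0.152 -0.323]
 [ 0.     0.314 -0.949  0.494]
 [ 0.     0.     0.     1.   ]] [[-0.001, -0.95, -0.313, 0.08], [1.0, -0.002, 0.001, 0.0], [-0.001, -0.313, 0.95, -0.181], [0.0, 0.0, 0.0, 1.0]] [[320.69140991   0.         281.88767988]
 [  0.         320.69140991 209.16459757]
 [  0.           0.           1.        ]]
red [ 283   91   59   36 1006] [312. 109.] [61. 63. 64.] (583.1, -360.1, 21.3, 76.7, 9.1)
blue [    0     0   123   131 10563] [59. 59.] [44. 45. 47.] (477.9, -41.6, 136.4, 142.4, 1.4)
```

View pics/w1.png

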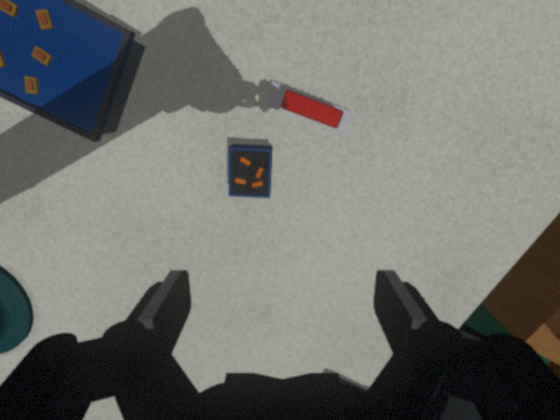

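The wrist view shows the scraper's red rib at (312,109): top 63 mm high, centre (583,-360) mm, yaw 9°. The bin is at (250,170) and the plate's closed end at the upper left. I'm moving on to view the tray and lip, turning -28° so the fingers close along y.

>>> play_rows:
  increments:
    - [0.01, 0.06, 0, -5, -1]
    - [0.02, 0.12, 0, -10, -1]
    - [0.02, 0.18, 0, -15, -1]
    - [0.02, 0.24, 0, -20, -1]
    - [0.02, 0.3, 0, -25, -1]
    - [0.02, 0.36, 0, -28, -1]
    - [0.02, 0.42, 0, -28, -1]
    - [0.02, 0.48, 0, -28, -1]
    - [0.02, 0.54, 0, -28, -1]
    - [0.02, 0.6, 0, -28, -1]
    - [0.02, 0.61, 0, -28, -1]
    - [0.02, 0.61, 0, -28, -1]

```text
clock: 2.9
position: [0.5208, 0.2476, 0.3129]
tool_rot: [3.14, 0.022, -0.002]
wrist_force: [0.9, -0.1, -0.0]
opening: 0.0855
finger_force: 0.0
```

```bash
python3 - <<'E'
from m import *
c,s=wrist("w2"); print(s["position"],s["tool_rot"],s["joints"].round(2),s["clock"])
W=cloud(c)
for k in("blue","yellow","black","brown"):
  for m,st,ce in blobs(masks(c)[k],150):
    z=np.nanpercentile(W[m][:,2],[5,50,95]); print(k,st,ce.round(),(z*1000).round(),"z50",rect(c,m,z[1]),"z95",rect(c,m,z[2]))
# heights by depth: tray rim / lug top
for n,lo,hi in(("rim",.024,.034),("lug",.058,.072)):
    m=(W[...,2]>lo)&(W[...,2]<hi)&(W[...,1]>.2)&(W[...,1]<.5)&(W[...,0]>.4)&(W[...,0]<.65)
    print(n,m.sum(),cv2.minAreaRect((W[m][:,:2]*1000).astype(np.float32)),np.median(W[m][:,2]))
E
```

```text
[0.52076185 0.24755849 0.31291055] [ 3.14029142e+00  2.16588688e-02 -1.61364241e-03] [-0.08  0.3  -0.53  1.61  0.16  1.27 -2.19] 2.9
blue [  381   149   163    91 12329] [459. 194.] [44. 46. 47.] z50 (476.0, -10.0, 135.9, 215.9, 1.1) z95 (476.4, -9.2, 135.5, 215.2, 1.1)
yellow [ 165   94   91  118 9371] [214. 152.] [ 3.  5. 30.] z50 (524.2, 352.5, 177.2, 126.6, 0.8) z95 (528.2, 347.1, 167.9, 119.9, 0.8)
yellow [ 188  247   68   68 2683] [218. 280.] [ 2.  3. 20.] z50 (304.4, 359.6, 88.6, 123.0, 31.9) z95 (314.4, 355.9, 85.6, 118.8, 31.9)
black [522 150  26  90 269] [535. 192.] [48. 51. 54.] z50 (478.8, -115.8, 132.6, 4.9, 1.2) z95 (479.7, -113.3, 131.7, 4.9, 1.2)
black [    0   304   560   116 33860] [285. 382.] [410. 428. 441.] z50 (537.3, 248.1, 37.1, 154.4, 0.6) z95 (549.9, 248.2, 29.9, 124.2, 0.6)
brown [ 499   44   61   63 2926] [533.  78.] [ 6. 60. 62.] z50 (631.6, -64.2, 74.4, 75.7, 12.7) z95 (631.5, -62.6, 74.1, 75.3, 12.7)
rim 1316 ((526.374267578125, 354.408447265625), (169.14041137695312, 131.84628295898438), 0.7477765679359436) 0.03022728466544153
lug 722 ((525.9432983398438, 412.2393493652344), (49.70474624633789, 23.735795974731445), 1.4625036716461182) 0.06524971087087841
```

View pics/w2.png

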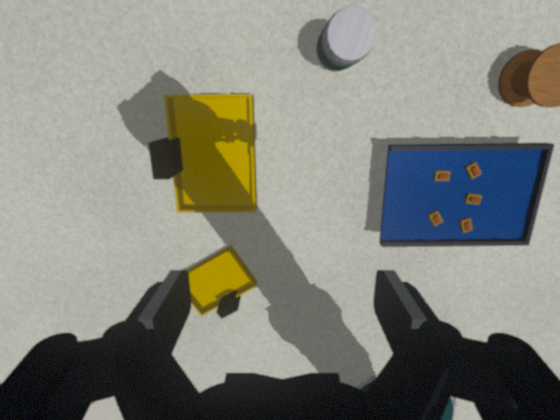

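The wrist view shows the tray at (210,152) with its lug at (165,158). The lug is at (526,412) mm, 65 mm high and 50×24 mm, which agrees with the text. The plate is at (465,193) with its lip edge centre at (474,98) mm and yaw 1.1°; the reel is at (533,78) and the can at (348,38). Next I grip the lug.

>>> play_rows:
  increments:
    - [0.003, 0.06, -0.02, 0, -1]
    - [0.005, 0.12, -0.05, 0, -1]
    - [0.005, 0.164, -0.1, 0, -1]
    - [0.005, 0.164, -0.16, 0, -1]
    - [0.005, 0.164, -0.21, 0, -1]
    - [0.005, 0.164, -0.25, 0, -1]
    - [0.005, 0.164, -0.27, 0, -1]
    - [0.005, 0.164, -0.284, 0, -1]
    - [0.005, 0.164, -0.284, 0, -1]
    - [0.005, 0.164, -0.284, 0, 1]
    - [0.005, 0.164, -0.284, 0, 1]
    - [0.005, 0.164, -0.284, 0, 1]
  squeeze: 50

```text
clock: 4.45
position: [0.526, 0.4133, 0.0305]
tool_rot: [-3.141, -0.023, -0.002]
wrist_force: [-0.5, -0.3, 0.4]
opening: 0.0323
finger_force: 0.0
```

>>> play_rows:
  increments:
    - [0, 0, 0, 0, 1]
    - [0, 0, 0, 0, 1]
    - [0, 0, 0, 0, 1]

```text
clock: 4.82
position: [0.5256, 0.4129, 0.0296]
tool_rot: [3.141, 0.023, -0.0]
wrist_force: [0.9, 1.0, -0.1]
opening: 0.0002
finger_force: 0.0
```

The fingers shut fully and the lug isn't between them, so I'm looking.

```bash
python3 - <<'E'
from m import *
c,s=wrist("w3"); W=cloud(c); print(s["opening"],s["position"])
t=camera("top"); Wt=cloud(t); np.savez("top1.npz",**t)
for m,st,ce in blobs(masks(t)["yellow"],1000): print("top",ce,rect(t,m,.03))
for n,lo,hi in(("lug",.055,.072),):
    m=(Wt[...,2]>lo)&(Wt[...,2]<hi)&(Wt[...,1]>.3)&(Wt[...,1]<.5)&(Wt[...,0]>.4)&(Wt[...,0]<.65); print(m.sum(),Wt[m].mean(0))
im=np.hstack([c["color"],np.pad(cv2.resize(t["color"][100:300,40:240],(240,240)),((0,180),(0,0),(0,0)))])
cv2.imwrite("pics/w3b.png",im[:,:,::-1])
E
```

```text
0.00022253907777540298 [0.52559691 0.41288293 0.02956432]
top [442.45303327  43.94960861] (883.6, -304.1, 127.0, 122.8, 0.4)
top [153.20364127 168.38031018] (559.8, 347.3, 96.3, 122.0, 1.5)
0 [nan nan nan]<stdin>:6: RuntimeWarning: Mean of empty slice.
  ret = um.true_divide(
```

View pics/w3b.png

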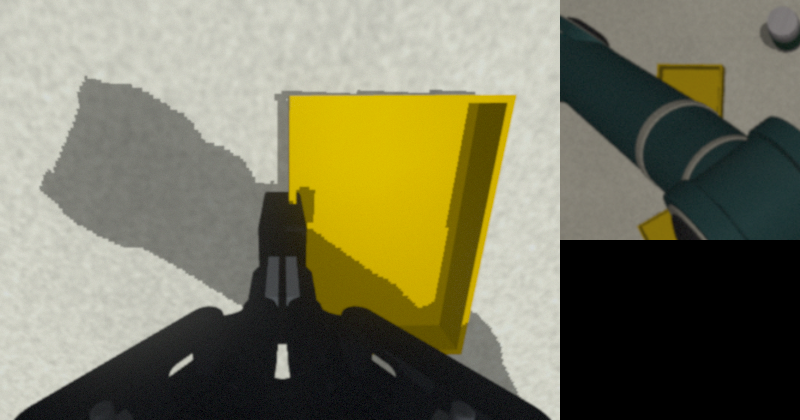

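```bash
python3 - <<'E'
from m import *
c=dict(np.load("w3.npz")); W=cloud(c)
for m,st,ce in blobs(masks(c)["yellow"],1000): print(ce,rect(c,m,.03),rect(c,m,.0))
for r in range(185,330,8): print(r,[(W[r,u]*1000).round().tolist() for u in(270,283,296)])
m=masks(c)["yellow"]&(W[...,2]>.024); print("rim",(np.nanpercentile(W[m],[1,99],axis=0)*1000).round())
E
```

```text
[397.88487636 202.59148802] (526.5, 348.6, 170.1, 120.6, 1.0) (513.2, 337.8, 198.4, 140.6, 1.0)
185 [[554.0, 421.0, 1.0], [554.0, 412.0, 1.0], [555.0, 404.0, 4.0]]
193 [[550.0, 421.0, 7.0], [550.0, 412.0, 6.0], [550.0, 404.0, 6.0]]
201 [[550.0, 420.0, 24.0], [550.0, 412.0, 24.0], [550.0, 404.0, 25.0]]
209 [[550.0, 420.0, 40.0], [550.0, 412.0, 40.0], [550.0, 405.0, 40.0]]
217 [[550.0, 419.0, 53.0], [550.0, 412.0, 53.0], [550.0, 406.0, 53.0]]
225 [[550.0, 419.0, 64.0], [550.0, 412.0, 64.0], [550.0, 406.0, 64.0]]
233 [[546.0, 419.0, 65.0], [546.0, 412.0, 66.0], [546.0, 406.0, 64.0]]
241 [[542.0, 419.0, 65.0], [542.0, 412.0, 65.0], [541.0, 406.0, 64.0]]
249 [[538.0, 419.0, 66.0], [538.0, 412.0, 65.0], [538.0, 406.0, 65.0]]
257 [[536.0, 418.0, 72.0], [536.0, 412.0, 71.0], [534.0, 406.0, 66.0]]
265 [[536.0, 418.0, 79.0], [537.0, 412.0, 81.0], [537.0, 406.0, 80.0]]
273 [[537.0, 418.0, 87.0], [537.0, 412.0, 87.0], [536.0, 407.0, 87.0]]
281 [[537.0, 418.0, 94.0], [536.0, 412.0, 93.0], [537.0, 407.0, 94.0]]
289 [[537.0, 417.0, 100.0], [536.0, 412.0, 99.0], [537.0, 407.0, 100.0]]
297 [[536.0, 417.0, 105.0], [536.0, 412.0, 105.0], [537.0, 407.0, 106.0]]
305 [[537.0, 417.0, 112.0], [533.0, 412.0, 105.0], [537.0, 408.0, 111.0]]
313 [[538.0, 417.0, 117.0], [530.0, 412.0, 106.0], [538.0, 408.0, 117.0]]
321 [[538.0, 417.0, 122.0], [526.0, 412.0, 106.0], [537.0, 408.0, 120.0]]
329 [[537.0, 417.0, 124.0], [522.0, 412.0, 106.0], [538.0, 408.0, 125.0]]
rim [[445. 288.  24.]
 [612. 409.  32.]]
```

```bash
python3 - <<'E'
from m import *
for f,p in(("w2",None),("w3",None)):
    c=dict(np.load(f+".npz")); W=cloud(c); Ci=c["camera_from_world"]; T=np.linalg.inv(c["camera_from_world"])@np.linalg.inv(c["mount"])
    P=np.c_[W.reshape(-1,3),np.ones(W[...,0].size)]@np.linalg.inv(T).T; P=P[:,:3].reshape(W.shape)*1000
    cols=(170,180,186,380,385) if f=="w2" else (262,266,300,304)
    for u in cols:
        v=[r for r in range(150,330) if abs(P[r,u,1])<70 and P[r,u,2]<-15 and P[r,u,2]>-200]
        if v: print(f,u,v[0],[P[r,u].round().tolist() for r in v[:30:6]])
E
```

```text
w2 170 271 [[11.0, -49.0, -56.0], [11.0, -47.0, -61.0], [12.0, -45.0, -67.0], [11.0, -44.0, -70.0], [11.0, -42.0, -75.0]]
w2 180 271 [[11.0, -44.0, -55.0], [11.0, -43.0, -61.0], [9.0, -43.0, -62.0], [6.0, -43.0, -63.0], [4.0, -43.0, -64.0]]
w2 186 271 [[10.0, -42.0, -54.0], [7.0, -42.0, -55.0], [4.0, -43.0, -55.0], [2.0, -43.0, -56.0], [-0.0, -43.0, -57.0]]
w2 380 271 [[11.0, 43.0, -56.0], [9.0, 43.0, -58.0], [7.0, 42.0, -60.0], [4.0, 43.0, -60.0], [1.0, 43.0, -60.0]]
w2 385 271 [[11.0, 45.0, -56.0], [11.0, 44.0, -62.0], [10.0, 43.0, -64.0], [8.0, 43.0, -65.0], [5.0, 43.0, -66.0]]
w3 262 212 [[25.0, -10.0, -16.0], [24.0, -10.0, -24.0], [24.0, -9.0, -33.0], [22.0, -9.0, -36.0], [19.0, -9.0, -35.0]]
w3 266 213 [[25.0, -8.0, -18.0], [24.0, -8.0, -26.0], [24.0, -7.0, -34.0], [22.0, -7.0, -37.0], [18.0, -7.0, -35.0]]
w3 300 213 [[25.0, 10.0, -18.0], [24.0, 10.0, -26.0], [25.0, 9.0, -35.0], [22.0, 9.0, -36.0], [19.0, 9.0, -36.0]]
w3 304 218 [[23.0, 12.0, -21.0], [24.0, 11.0, -33.0], [22.0, 11.0, -35.0], [19.0, 11.0, -36.0], [16.0, 11.0, -36.0]]
```

The tray hasn't moved. The wrist depth shows the real fingertips 41 mm short of the reported TCP: -54 mm when open (stated -13 mm), about -41 mm when shut. So the fingers closed just above the 65 mm lug. From here the grasp point counts as 60 mm behind the reported TCP. I'll reopen, go down 43 mm and close again.

>>> play_rows:
  increments:
    - [0, 0, 0.01, 0, -1]
    - [0, 0, 0.01, 0, -1]
    - [0, 0, 0.01, 0, -1]
    - [0, 0, 0.01, 0, -1]
    - [0, 0, 0.01, 0, -1]
    - [0, 0, -0.01, 0, -1]
    - [0, 0, -0.025, 0, -1]
    - [0, 0, -0.035, 0, -1]
    - [0, 0, -0.043, 0, -1]
    - [0, 0, -0.043, 0, -1]

```text
clock: 6.18
position: [0.5252, 0.4126, -0.0143]
tool_rot: [3.141, 0.023, -0.002]
wrist_force: [0.4, 0.5, -0.2]
opening: 0.0854
finger_force: 0.0
```

>>> play_rows:
  increments:
    - [0, 0, 0, 0, 1]
    - [0, 0, 0, 0, 1]
    - [0, 0, 0, 0, 1]
    - [0, 0, 0, 0, 1]
    - [0, 0, 0, 0, 1]
    - [0, 0, 0, 0, 1]
  squeeze: 50

```text
clock: 6.92
position: [0.5259, 0.4131, -0.0129]
tool_rot: [-3.141, -0.023, -0.001]
wrist_force: [-0.4, -0.4, 4.6]
opening: 0.0233
finger_force: 50.1
```

The lug is gripped at 23 mm opening with 50 N. Now I slide the tray to (473,136) mm.

>>> play_rows:
  increments:
    - [-0.015, -0.01, 0, 0, 1]
    - [-0.03, -0.03, 0, 0, 1]
    - [-0.045, -0.055, 0, 0, 1]
    - [-0.054, -0.08, 0, 0, 1]
    - [-0.054, -0.105, 0, 0, 1]
    - [-0.054, -0.13, 0, 0, 1]
    - [-0.054, -0.15, 0, 0, 1]
    - [-0.054, -0.17, 0, 0, 1]
    - [-0.054, -0.185, 0, 0, 1]
    - [-0.054, -0.2, 0, 0, 1]
    - [-0.054, -0.211, 0, 0, 1]
    - [-0.054, -0.211, 0, 0, 1]

```text
clock: 8.43
position: [0.4721, 0.2005, -0.013]
tool_rot: [3.141, 0.022, 0.001]
wrist_force: [-1.3, -0.3, 8.7]
opening: 0.0236
finger_force: 50.8
```

>>> play_rows:
  increments:
    - [0, 0, 0, 0, 1]
    - [0, 0, 0, 0, -1]
    - [0, 0, 0, 0, -1]
    - [0, 0, 0, 0, -1]
    - [0, 0, 0, 0, -1]
    - [0, 0, 0, 0, -1]
    - [0, 0, 0.05, 0, -1]
    - [0, 0, 0.11, 0, -1]
    - [0, 0, 0.17, 0, -1]
    - [0, -0.03, 0.23, 0, -1]
    - [0, -0.06, 0.29, 0, -1]
    - [0, -0.06, 0.29, 0, -1]

```text
clock: 9.93
position: [0.4738, 0.1407, 0.2805]
tool_rot: [3.141, 0.018, 0.012]
wrist_force: [-0.9, 0.6, -0.0]
opening: 0.0857
finger_force: 0.0
```

```bash
python3 - <<'E'
from m import *
c,s=wrist("w4"); print(s["position"],s["joints"].round(2),s["clock"])
W=cloud(c)
for k in("blue","yellow"):
  for m,st,ce in blobs(masks(c)[k],1500):
    print(k,st,ce.round(),"z45",rect(c,m,.045),"z30",rect(c,m,.03))
m=(W[...,2]>.058)&(W[...,2]<.072)&(abs(W[...,1]-.2)<.06)&(abs(W[...,0]-.47)<.1)
print("lug",m.sum(),cv2.minAreaRect((W[m][:,:2]*1000).astype(np.float32)))
hi=(W[...,2]>.09)&(W[...,2]<.12)&(W[...,0]>.6)&(W[...,0]<.8)&(abs(W[...,1]-.15)<.12); print("can",hi.sum(),cv2.minEnclosingCircle((W[hi][:,:2]*1000).astype(np.float32)))
hi=(W[...,2]>.055)&(W[...,2]<.068)&(W[...,0]>.58)&(W[...,0]<.72)&(abs(W[...,1]+.08)<.09); print("reel",hi.sum(),cv2.minEnclosingCircle((W[hi][:,:2]*1000).astype(np.float32)))
E
```

```text
[0.47378854 0.14065008 0.2804952 ] [ 0.21  0.17 -0.63  1.84  0.11  1.16 -2.02] 9.925
blue [  315   114   173   105 15648] [397. 165.] z45 (476.0, -10.7, 136.5, 214.3, 1.4) z30 (473.2, -16.2, 141.4, 222.0, 1.4)
yellow [ 239  103   93  124 8841] [279. 163.] z45 (475.9, 136.7, 162.2, 114.9, 0.6) z30 (473.1, 136.6, 168.0, 119.0, 0.6)
yellow [  96  229   91   76 3425] [140. 266.] z45 (327.4, 341.9, 76.7, 114.3, 32.2) z30 (319.3, 349.1, 79.4, 118.4, 32.2)
lug 764 ((472.4870300292969, 200.4169464111328), (49.037288665771484, 24.12606430053711), 1.1712428331375122)
can 324 ((654.3800048828125, 174.0101318359375), 21.053823471069336)
reel 3864 ((638.1693725585938, -97.52765655517578), 38.72492599487305)
```

View pics/w4.png

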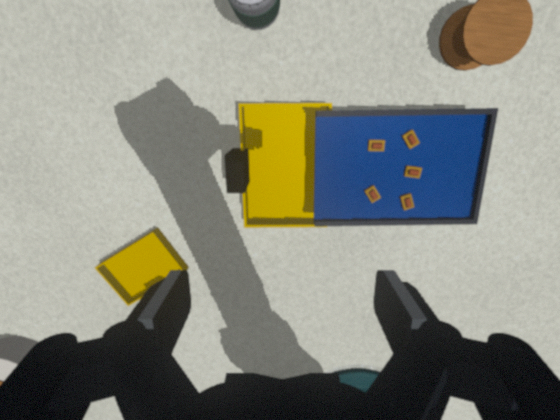

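The wrist view shows the tray tucked under the lip at (280,163), about 40 mm outwards in the lip frame, centred within 1–2 mm and square. The offcuts are at (376,146), (411,139), (413,173), (373,194) and (407,202). Now I go to the scraper, turning +98°.

>>> play_rows:
  increments:
    - [0.011, -0.05, 0, 10, -0.3]
    - [0.022, -0.1, 0, 20, -0.3]
    - [0.033, -0.15, 0, 30, -0.3]
    - [0.044, -0.2, 0, 40, -0.3]
    - [0.055, -0.25, 0, 50, -0.3]
    - [0.066, -0.3, 0, 60, -0.3]
    - [0.077, -0.35, 0, 70, -0.3]
    - [0.09, -0.4, 0, 80, -0.3]
    - [0.1, -0.45, 0, 90, -0.3]
    - [0.109, -0.5, 0, 98, -0.3]
    - [0.109, -0.5, 0, 98, -0.3]
    - [0.109, -0.5, 0, 98, -0.3]

```text
clock: 11.48
position: [0.5806, -0.3563, 0.2743]
tool_rot: [-2.04, -2.384, -0.001]
wrist_force: [0.4, 0.1, 0.3]
opening: 0.0555
finger_force: 0.0
```

```bash
python3 - <<'E'
from m import *
c,s=wrist("w5"); print(s["position"],s["tool_rot"],s["joints"].round(2),s["clock"],s["opening"])
R=Ro.from_rotvec(s["tool_rot"]).as_matrix(); print("closing axis deg",np.degrees(np.arctan2(R[1,1],R[0,1]))%180)
W=cloud(c); m=max(blobs(masks(c)["red"],150),key=lambda b:b[1][4])[0]
z=np.nanpercentile(W[m][:,2],[5,50,95]); print((z*1000).round(),rect(c,m,.062))
q=m&(W[...,2]>.056); print(cv2.minAreaRect((W[q][:,:2]*1000).astype(np.float32)))
f=(W[...,2]>.012)&(W[...,2]<.023)&(abs(W[...,0]-.58)<.06)&(abs(W[...,1]+.36)<.09); print("foot",cv2.minAreaRect((W[f][:,:2]*1000).astype(np.float32)))
# can from w2 and top0
for n in("w2","top0"):
    c=dict(np.load(n+".npz")); W=cloud(c); hi=(W[...,2]>.095)&(W[...,2]<.115)&(W[...,0]>.58)&(W[...,0]<.78)&(abs(W[...,1]-.17)<.09); print("can",n,hi.sum(),cv2.minEnclosingCircle((W[hi][:,:2]*1000).astype(np.float32)))
E
```

```text
[ 0.58058013 -0.35626445  0.27430366] [-2.03992626e+00 -2.38428456e+00 -1.26977357e-03] [ 0.88  0.54 -0.58  1.39  0.29  1.3   0.45] 11.475 0.05550244738038357
closing axis deg 8.901459013843732
[12. 28. 64.] (867.9, -426.1, 120.5, 136.0, 89.2)
((881.3778686523438, -430.0314636230469), (109.07583618164062, 101.69140625), 89.83075714111328)
foot ((582.54443359375, -360.8447265625), (34.046756744384766, 124.22249603271484), 9.129800796508789)
can w2 2278 ((673.4937744140625, 175.088134765625), 27.973764419555664)
can top0 546 ((672.1689453125, 173.64036560058594), 28.120681762695312)
```

The foot measures 34×124 mm at (582.5,-361), yaw 9.1°, as expected, and the closing axis is at 8.9°. I'll descend and grip.

>>> play_rows:
  increments:
    - [0, 0, -0.06, 0, -0.3]
    - [0, 0, -0.12, 0, -0.3]
    - [0, 0, -0.18, 0, -0.3]
    - [0, 0, -0.23, 0, -0.3]
    - [0, 0, -0.26, 0, -0.3]
    - [0, 0, -0.28, 0, -0.3]
    - [0, 0, -0.292, 0, -0.3]
    - [0, 0, -0.292, 0, -0.3]
    - [0, 0, -0.292, 0, -0.3]

```text
clock: 12.65
position: [0.5816, -0.3585, -0.014]
tool_rot: [2.042, 2.385, 0.001]
wrist_force: [0.5, 0.6, 0.8]
opening: 0.0555
finger_force: 0.0
```

>>> play_rows:
  increments:
    - [0, 0, 0, 0, 1]
    - [0, 0, 0, 0, 1]
    - [0, 0, 0, 0, 1]
    - [0, 0, 0, 0, 1]
    - [0, 0, 0, 0, 1]
  squeeze: 80

```text
clock: 13.28
position: [0.5814, -0.3586, -0.0143]
tool_rot: [2.042, 2.385, 0.0]
wrist_force: [-0.5, 0.8, 5.8]
opening: 0.0231
finger_force: 79.4
```

The scraper is gripped. I lift it, turn it +82° and bring it over the plate's closed end.

>>> play_rows:
  increments:
    - [0, 0, 0.05, 0, 1]
    - [0, 0, 0.1, 0, 1]
    - [0, 0.01, 0.15, 5, 1]
    - [-0.01, 0.05, 0.17, 15, 1]
    - [-0.025, 0.09, 0.17, 25, 1]
    - [-0.04, 0.13, 0.17, 35, 1]
    - [-0.055, 0.17, 0.17, 45, 1]
    - [-0.07, 0.21, 0.17, 55, 1]
    - [-0.09, 0.25, 0.17, 65, 1]
    - [-0.106, 0.281, 0.17, 75, 1]
    - [-0.106, 0.281, 0.17, 82.2, 1]
    - [-0.106, 0.281, 0.17, 82.2, 1]

```text
clock: 14.78
position: [0.4739, -0.0772, 0.1541]
tool_rot: [0.027, -3.14, -0.0]
wrist_force: [0.8, -0.7, -2.7]
opening: 0.0231
finger_force: 79.0
```

>>> play_rows:
  increments:
    - [0, 0, -0.04, 0, 1]
    - [0, 0, -0.07, 0, 1]
    - [0, 0, -0.08, 0, 1]
    - [0, 0, -0.08, 0, 1]
    - [0, 0, -0.08, 0, 1]

```text
clock: 15.4
position: [0.4756, -0.0772, 0.0756]
tool_rot: [-0.028, 3.14, -0.001]
wrist_force: [-0.5, 0.3, -2.5]
opening: 0.023
finger_force: 79.1
```

```bash
python3 - <<'E'
from m import *
c,s=wrist("w6"); print(s["position"],s["tool_rot"],s["joints"].round(2),s["clock"],s["opening"])
R=Ro.from_rotvec(s["tool_rot"]).as_matrix(); print("closing axis deg",np.degrees(np.arctan2(R[1,1],R[0,1]))%180)
W=cloud(c)
b=max(blobs(masks(c)["blue"],1000),key=lambda b:b[1][4]); print("blue",rect(c,b[0],.045))
p=s["position"]
z0=W[...,2]-p[2]-.0143  # height above scraper underside
f=(z0>.01)&(z0<.024)&(abs(W[...,0]-p[0])<.09)&(abs(W[...,1]-p[1])<.05); print("foot",f.sum(),cv2.minAreaRect((W[f][:,:2]*1000).astype(np.float32)))
E
```

```text
[ 0.47555938 -0.07720298  0.07559452] [-2.77019895e-02  3.13960372e+00 -5.83994073e-04] [ 0.82  0.54 -0.9   2.06  0.59  0.82  1.16] 15.4 0.02299762093285038
closing axis deg 91.01104055655638
blue (477.7, -9.0, 136.6, 212.3, 1.7)
foot 4253 ((477.2526550292969, -77.82691955566406), (124.48268127441406, 34.15862274169922), 1.0257803201675415)
```

View pics/w6.png

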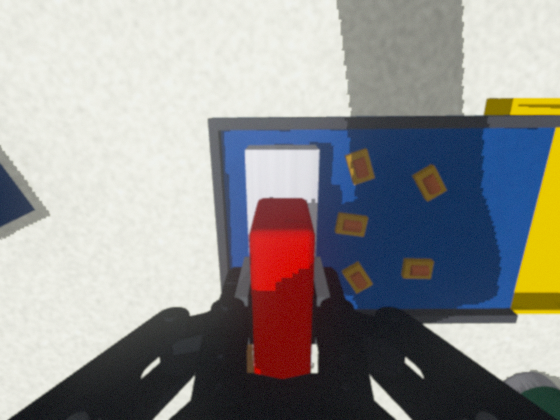

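The wrist view shows the foot at (282,170), between the rails and clear of all five offcuts: centre (477.3,-77.8) mm against the plate axis at 477.5. I'll lower it onto the plate.

>>> play_rows:
  increments:
    - [0, 0, -0.02, 0, 1]
    - [0, 0, -0.035, 0, 1]
    - [0, 0, -0.042, 0, 1]
    - [0, 0, -0.0455, 0, 1]
    - [0, 0, -0.0455, 0, 1]

```text
clock: 16.08
position: [0.4743, -0.0771, 0.0305]
tool_rot: [0.029, -3.141, 0.003]
wrist_force: [-7.5, 0.3, 14.5]
opening: 0.0233
finger_force: 81.3
```

Light contact. Now the wipe towards the lip.

>>> play_rows:
  increments:
    - [0, 0.01, 0.0005, 0, 1]
    - [0, 0.02, 0.0005, 0, 1]
    - [-0.001, 0.03, 0.0005, 0, 1]
    - [-0.001, 0.04, 0.0005, 0, 1]
    - [-0.001, 0.05, 0.0005, 0, 1]
    - [-0.001, 0.06, 0.0005, 0, 1]
    - [-0.001, 0.07, 0.0005, 0, 1]
    - [-0.002, 0.08, 0.0005, 0, 1]
    - [-0.002, 0.09, 0.0005, 0, 1]
    - [-0.002, 0.1, 0.0005, 0, 1]
    - [-0.002, 0.11, 0.0005, 0, 1]
    - [-0.002, 0.12, 0.0005, 0, 1]

```text
clock: 17.58
position: [0.474, 0.0411, 0.0306]
tool_rot: [-0.027, 3.14, -0.006]
wrist_force: [0.1, -8.6, 9.3]
opening: 0.0234
finger_force: 80.6
```

>>> play_rows:
  increments:
    - [0, 0.01, 0, 0, 1]
    - [0, 0.02, 0, 0, 1]
    - [-0.001, 0.03, 0, 0, 1]
    - [-0.001, 0.038, 0, 0, 1]
    - [-0.001, 0.045, 0, 0, 1]
    - [-0.001, 0.05, 0, 0, 1]
    - [-0.001, 0.053, 0, 0, 1]
    - [-0.001, 0.053, 0, 0, 1]
    - [-0.001, 0.053, 0, 0, 1]

```text
clock: 18.7
position: [0.4728, 0.0948, 0.0306]
tool_rot: [-0.028, 3.14, -0.004]
wrist_force: [-1.1, -6.5, 8.7]
opening: 0.0233
finger_force: 80.5
```

```bash
python3 - <<'E'
from m import *
c,s=wrist("w7"); t=camera("scene"); np.savez("sc7.npz",**t)
im=np.hstack([c["color"][:,100:500],cv2.resize(t["color"][150:330,200:380],(400,420),interpolation=cv2.INTER_CUBIC)])
cv2.imwrite("pics/w7b.png",im[:,:,::-1]); print(s["position"],s["wrist_force"],s["clock"])
E
```

```text
[0.47279345 0.09479839 0.03057113] [-1.07853559 -6.4565643   8.72828739] 18.7
```

View pics/w7b.png

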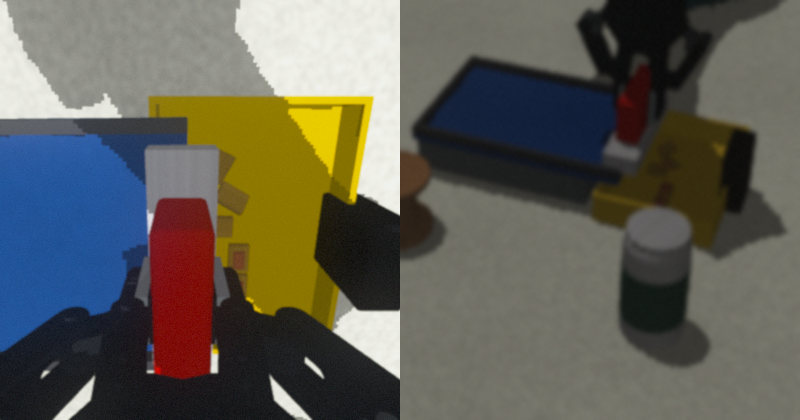

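The wrist half shows offcuts inside the tray at about (225,160), (232,198), (225,225), (238,260) and (240,290). The scene half (right) shows the plate swept clean. I'll carry the scraper to the midpoint of reel (638,-97) and can (673,174), which is (655,38) mm; those centres are 274 mm apart, which fits the stated 270 or so.

>>> play_rows:
  increments:
    - [0, 0, 0.02, 0, 1]
    - [0, 0, 0.06, 0, 1]
    - [0, 0, 0.1, 0, 1]
    - [0.04, -0.012, 0.11, 0, 1]
    - [0.08, -0.025, 0.11, 0, 1]
    - [0.12, -0.037, 0.11, 0, 1]
    - [0.16, -0.05, 0.11, 0, 1]
    - [0.18, -0.056, 0.11, 0, 1]
    - [0.18, -0.056, 0.07, 0, 1]
    - [0.18, -0.056, 0.03, 0, 1]
    - [0.18, -0.056, 0.0, 0, 1]
    - [0.18, -0.056, -0.02, 0, 1]

```text
clock: 20.3
position: [0.6505, 0.0407, 0.0075]
tool_rot: [0.03, -3.139, -0.001]
wrist_force: [-0.2, 0.2, -2.7]
opening: 0.0232
finger_force: 79.2
```

>>> play_rows:
  increments:
    - [0, 0, -0.012, 0, 1]
    - [0, 0, -0.02, 0, 1]
    - [0, 0, -0.0235, 0, 1]
    - [0, 0, -0.0235, 0, 1]

```text
clock: 20.8
position: [0.652, 0.0399, -0.0135]
tool_rot: [-0.029, 3.141, 0.0]
wrist_force: [-0.4, 0.4, -2.3]
opening: 0.0234
finger_force: 79.2
```

>>> play_rows:
  increments:
    - [0, 0, -0.001, 0, 1]
    - [0, 0, -0.0015, 0, 1]
    - [0, 0, -0.0015, 0, 1]

```text
clock: 21.18
position: [0.6522, 0.0399, -0.0143]
tool_rot: [-0.029, 3.14, -0.0]
wrist_force: [-1.8, -0.9, 5.7]
opening: 0.0233
finger_force: 80.1
```

The scraper is in contact with the bench. I'll release, rise and look.

>>> play_rows:
  increments:
    - [0, 0, 0, 0, -0.5]
    - [0, 0, 0, 0, -0.5]
    - [0, 0, 0, 0, -0.5]
    - [0, 0, 0, 0, -0.5]
    - [0, 0, 0.03, 0, -0.5]
    - [0, 0, 0.08, 0, -0.5]
    - [0, 0, 0.14, 0, -0.5]
    - [0, 0, 0.2, 0, -0.5]
    - [0, 0, 0.26, 0, -0.5]
    - [-0.02, 0.02, 0.3, 0, -0.5]
    - [-0.04, 0.04, 0.32, 0, -0.5]
    - [-0.04, 0.04, 0.32, 0, -0.5]

```text
clock: 22.68
position: [0.611, 0.0828, 0.3072]
tool_rot: [-0.035, 3.137, 0.0]
wrist_force: [-0.2, 0.3, -0.2]
opening: 0.0638
finger_force: 0.0
```

```bash
python3 - <<'E'
from m import *
c,s=wrist("w8"); print(s["position"],s["clock"])
W=cloud(c)
for k in("yellow","blue"):
  for m,st,ce in blobs(masks(c)[k],1500): print(k,ce.round(),rect(c,m,.03),rect(c,m,.045))
g=lambda zl,zh,x,y,r:(W[...,2]>zl)&(W[...,2]<zh)&(abs(W[...,0]-x)<r)&(abs(W[...,1]-y)<r)
for n,a in(("rib",(.056,.07,.655,.04,.07)),("foot",(.012,.023,.655,.04,.09)),("lug",(.058,.072,.47,.2,.06))):
    m=g(*a); print(n,m.sum(),cv2.minAreaRect((W[m][:,:2]*1000).astype(np.float32)),np.median(W[m][:,2]))
for n,a in(("reel",(.055,.068,.637,-.097,.06)),("can",(.095,.115,.673,.175,.06))):
    m=g(*a); print(n,m.sum(),cv2.minEnclosingCircle((W[m][:,:2]*1000).astype(np.float32)))
im=c["color"][:,:,::-1]; cv2.imwrite("pics/w8b.png",cv2.resize(im,(784,588),interpolation=cv2.INTER_CUBIC))
E
```

```text
[0.61100069 0.08277266 0.30720894] 22.675
yellow [332.  60.] (483.5, 136.8, 149.1, 117.3, 0.1) (485.0, 135.0, 144.2, 113.5, 0.1)
yellow [ 42. 316.] (891.6, -313.0, 147.2, 160.8, 84.9) (879.8, -300.1, 142.4, 155.6, 84.9)
blue [211.  55.] (478.9, -13.3, 132.6, 219.6, 1.5) (480.5, -10.2, 128.2, 212.4, 1.5)
rib 974 ((653.9935913085938, 38.80215072631836), (79.22175598144531, 24.10742950439453), 0.9613980650901794) 0.06263218981651522
foot 730 ((654.74560546875, 38.78310775756836), (124.72111511230469, 33.92774963378906), 1.2597635984420776) 0.018810524510931848
lug 981 ((472.7114562988281, 199.3848419189453), (50.07954025268555, 24.58131217956543), 1.1492503881454468) 0.0652668297981947
reel 2417 ((639.5791625976562, -98.67157745361328), 38.517269134521484)
can 1421 ((673.8642578125, 173.04698181152344), 27.801651000976562)
```

View pics/w8b.png

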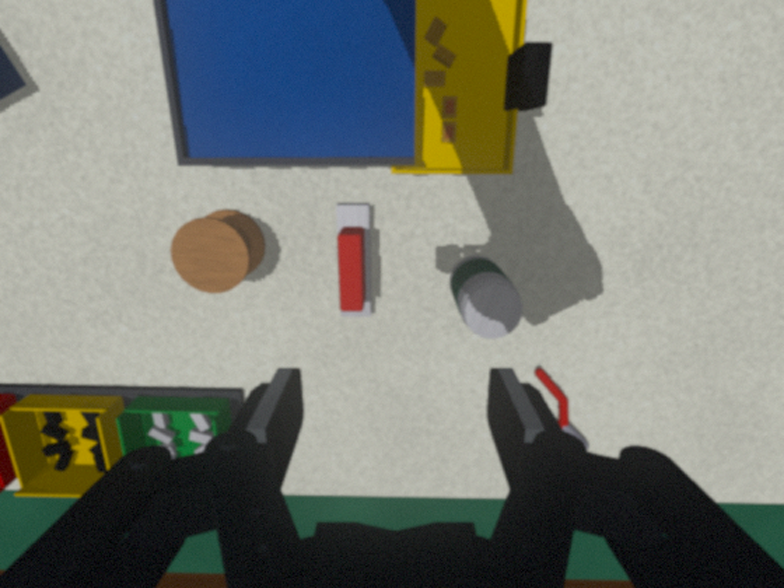

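All five offcuts lie in the tray at (435,30), (443,55), (433,78), (449,105) and (449,130). The scraper stands at (352,260), at (655,39) mm, midway between the reel and the can. The reel and can haven't moved, and the tray is still square under the lip. Handing in.

```bash
python3 -c "
from cell import order
print(order.hand_in())"
```

```text
the job is handed in; nothing more can be done
None
```

The job is handed in at about 22.7 s: the tray is square under the lip with all five offcuts in it and the scraper stands midway between reel and can, both unmoved; the connector bin was never touched but its pose was not re-measured, and the hand-in returned no verdict.

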